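Wedge a pipe flange tight in a welding fixture

ROBOT

A 6-joint arm with a two-finger parallel gripper is mounted at the origin on the work surface. World frame = base frame: x ahead of the robot, y to its left, z up, the work surface at z = 0. Lengths are in m, angles in rad, forces in N, time in s.
With the tool pointing down it reaches from about 0.3 to 0.875 m from the base axis. Payload 6.4 kg.
Tool frame: the origin (TCP) lies at the very end of the fingers, on their centre line; the grasp point (between the pads) lies 19 mm behind it (bot.hold_point_z is the distance from the TCP to the grasp point, in m); z points along the fingers, y is the line along which they close (so a half turn about z gives the same grasp; the last joint's range is limited). The gripper opens to 88 mm and grips with 3 to 60 N. Pads are 18 mm wide; open, the fingers measure 123 mm over their backs; the gripper's body (75 mm by 187 mm) begins 45 mm behind the grasp point.
Start: joints at [1.042, 0.181, 1.607, -0, 1.354, -0.206], TCP at [0.182, 0.545, 0.239] pointing down, gripper open.
Joint ranges: [-2.99, 2.99], [-0.89, 2.07], [0.3, 2.58], [-1.14, 4.28], [0, 2.63], [-3.12, 3.12]. Speed limits (rad/s): [2.57, 2.57, 3.01, 3.14, 3.14, 3.14].

INTERFACE

Orientations are given as a rotation vector (axis times angle).
In Python, from rig import bot, hand, viewer gives the robot as it stands. The module is installed in compiled form; this text tells all that it offers. Calls block until the motion is done:
- bot.goto(position, orientation): joint-space move of the TCP to a pose.
- bot.servo_line(position, rotation=None, speed=0.15, until_force=None): straight line of the TCP; rotation=None keeps the orientation; speed is the mean speed in m/s. With until_force (N) it stops when the force on the tool has changed by that much, and returns True; else False.
- bot.goto_joints(angles): joint-space move.
- hand.open_gripper() and hand.gripper_close(f_grip=None): open the fingers fully, or close them until they stop; f_grip is the grip in N (None keeps the last).
- bot.pause(seconds).
- bot.solve_ik(position, orientation): joint angles nearest the present ones, or None.
- bot.sense(): the state.
- viewer.get_image(name): name is "side" or "top" or "wrist"; returns the picture (400x640x3 uint8, blue, green, red); there is no depth.
- viewer.calibration(name): a dict with "K" (3x3 intrinsics, pixels), "view" (4x4, takes a point from world to camera coordinates). Camera axes: x right, y up, looking along -z (the intrinsics and any distortion apply to the point x, -y, -z); pixel columns grow to the right and rows downward; lengths in m; the calibration is good to about 2 mm. The wrist camera is an equidistant fisheye: a pixel r from the principal point sees the ray r / f radians off the axis. A picture is of the moment at which its call begins: read the wrist's pose just before it. calibration takes no time and is no camera call; for the wrist camera it gives the pose at the moment of the call.
A pose or a line that the arm cannot do raises bot.PlanningError and nothing moves.
- bot.sign_off(): hands the job in; it is judged then, once.
The state is a dict: "time": time; "qpos": joint angles; "qd": joint speeds; "tau": joint torques, N m; "tcp_pos": TCP position; "tcp_rot": TCP orientation; "contact_force": force on the tool from outside, world axes, zero at the start; "moment": the same for the moment, N m; "grip_width": finger opening in m; "grasp_force": force on a finger pad.
Only numpy, scipy, OpenCV 4.12 (cv2) and the standard library are available. Lean on these libraries where they do the work, as an engineer would, in place of code of your own. Each camera call takes 0.05 s, during which the arm holds its last target. There are 200 camera calls.

TASK

The pipe flange stands loose in the welding fixture. Lay the tapered wedge flat on the fixture plate with its straight face along the abutment bar, thin end first into the slot between bar and flange, and tap on its thick end again and again until it locks tight: until another tap of about 18 N no longer moves it. Never push harder than 28 N, which would mark the flange. Then let go, leaving the wedge jammed, the flange flat on the plate, and all the other parts on the table where they are.

Things in the scene. Friction and masses are not known exactly. Their poses are not given: they have to be found in the camera images.
- fixture: Grey-painted steel welding fixture screwed to the table; it does not move. Origin at table height under the abutment bar's inner face, at the middle of the slot. +x is the driving direction along the slot, +y points from the bar across to the flange, z up. Plate 12 mm thick (top at z = 12 mm), its main part spans x -65 to 80, y -50 to 140 mm.
- runway (a point): Point on the plate's top (12 mm high) in the middle of the runway, the narrower tongue of the plate (fixture x -170 to -65, y -35 to 65 mm) on which the wedge is laid before driving. Point at x = -115, y = 10 mm.
- slot (a point): Point on the plate's top at the middle of the slot: fixture x = 0, y = 0, on the inner face of the abutment bar. The bar spans fixture x -40 to 45, y -24 to 0 and stands 30 mm above the plate. When tight the wedge's origin lies at y about 9 mm and x anywhere from -40 to 20 mm, depending on the stop.
- stop_mark (a point): Fixed mark on the plate behind the flange (fixture x = 0, y = 105 mm), near the stop: two steel pins 16 mm thick, 30 mm high, that catch the flange's rim. The stop's setting differs by up to 3.5 mm either way in y and is not reported, so the depth at which the wedge gets tight differs by about 20 mm either way. It is stiffly sprung in y, about 30 N per mm.
- flange: Steel weld-neck pipe flange, about 0.6 kg, standing loose on the plate: rim 90 mm across and 16 mm thick, neck 42 mm across, 45 mm high in all, four dark bolt-hole marks. Origin at the centre of its underside, z up. At the start its rim is 10 to 13 mm from the bar's face and 1 to 11 mm short of the stop; the wedge slides it to the stop's pins.
- wedge: Plain aluminium wedge lying flat on the table, 120 mm long, 30 mm high, about 0.2 kg. Origin on the underside at mid length, +x to the thin end, z up. Straight face at y = -9 mm all along; sloping face from y = 19 mm at the butt (28 mm thick) to -1 mm at the tip (8 mm thick). Mass centre at x = -12 mm. In the slot its axes are parallel to the fixture's.
- wedge_nose (a point): The middle of the wedge's thin end, on its underside (wedge x = 60, y = -5 mm).
- wedge_butt (a point): The middle of the wedge's thick end face, at half height (wedge x = -60, y = 5, z = 15 mm): the place to push. It resists little until the flange meets the stop, then rises by some 4 to 8 N per mm. Friction about 0.6, varying by a fifth; driven tight, it stays locked when let go, but after one short tap it may still be half loose.
- bar: Parallel aluminium bar, 120 by 18 by 30 mm, not tapered, lying on the table near the wedge; it may have changed places with the wedge. Not needed; leave it. Origin at the centre of its underside, x along its length.
- nut: Loose steel hex nut, 24 mm, 14 mm high, on the far end of the fixture plate. Leave it. Origin under its centre.
- ferrule: Small steel ferrule with a 64 mm foot disc, 45 mm high, standing on the table. Leave it. Origin under its centre.
- spool: Pipe spool on a 100 mm flange, 120 mm high, standing on the table. Leave it. Origin under its centre.
- brush: Brush lying on the table. Leave it.
- wrench: Wrench lying on the table. Leave it.
- spare_flange: Flat steel disc 110 mm across, 18 mm high, lying on the table. Leave it. Origin under its centre.
Mind the look-alikes: they are no part of the job. Leave any orange look-alike of the wedge alone.

How it is judged:
By the outcome, as a careful person would: the job done as asked, in the order asked, and still so for the second after the job is handed in, with the robot touching nothing.
It also fails if it takes over 64 s, if anything falls off the work surface, if the arm or the gripper's body presses on something with over 40 N, if the wrist force passes 120 N, or if a joint passes its speed limit or range.

## Working session

There is one attempt and no reset: what is moved stays moved. The work goes in short steps, each a Python script; the robot and the scene stay as the last script left them, time stands still between calls to the robot, and variables do not carry over. Pictures are saved under pics/ and viewed, at most 10 in all, crops included, and the job is handed in when it is done.

```bash
mkdir -p pics; ls; python3 - <<'E'
from rig import bot,hand,viewer
import cv2,numpy as np
for n in("top","side"):
    cv2.imwrite(f"pics/{n}0.png",viewer.get_image(n)); c=viewer.calibration(n); print(n,{k:np.round(v,3).tolist() for k,v in c.items()})
print(bot.sense())
E
```

```text
pics
top {'K': [[394.012, 0.0, 323.394], [0.0, 394.012, 201.386], [0.0, 0.0, 1.0]], 'view': [[0.0, -1.0, 0.02, 0.013], [0.994, 0.002, 0.109, -0.526], [-0.109, 0.02, 0.994, -1.063], [0.0, 0.0, 0.0, 1.0]]}
side {'K': [[502.855, 0.0, 323.368], [0.0, 502.855, 206.713], [0.0, 0.0, 1.0]], 'view': [[0.991, -0.135, -0.007, -0.489], [0.102, 0.706, 0.7, -0.093], [-0.089, -0.695, 0.714, -1.494], [0.0, 0.0, 0.0, 1.0]]}
{'time': 0.1, 'qpos': array([ 1.04168923e+00,  1.81456490e-01,  1.60790002e+00, -1.71478190e-05,
        1.35381374e+00, -2.06300294e-01]), 'qd': array([-0.00029444, -0.00244619, -0.00153505,  0.00170827,  0.00163045,
       -0.00252915]), 'tau': array([ 6.56381271e-04, -4.34817696e+01, -3.42698121e+01,  7.03269127e-02,
        3.39689234e-02, -1.65272451e-05]), 'tcp_pos': array([0.18214538, 0.54487633, 0.23790987]), 'tcp_rot': array([-5.04770504e-01, -3.10021628e+00,  2.32148338e-03]), 'contact_force': array([-0.72014946,  0.24234992,  0.98399665]), 'moment': array([-0.02853568, -0.01875406, -0.04935333]), 'grasp_force': 0.0, 'grip_width': 0.08829495635229449}
```

View pics/top0.png

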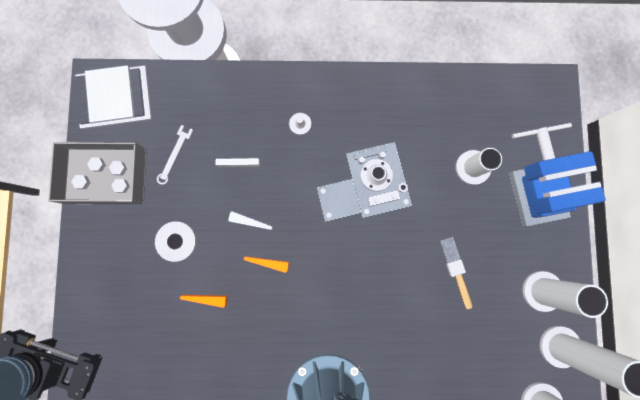

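View pics/side0.png

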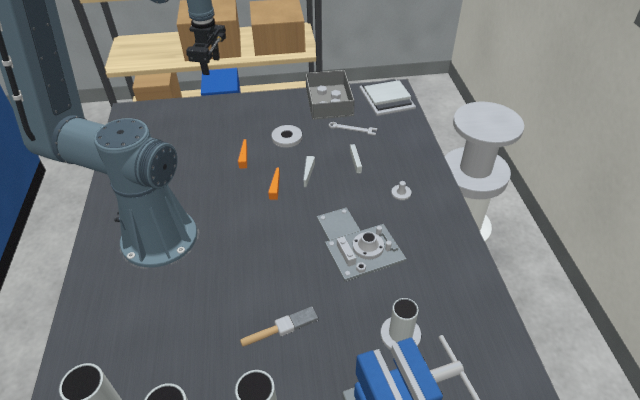

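The top view shows the candidates for the wedge: a white tapered piece (250,220), a white parallel bar (237,161), and orange look-alikes (266,264) and (204,300). I choose the white tapered one. The fixture's runway is at (338,202), the bar at (383,199), the flange at (378,173), and the nut at (403,187).

```bash
cat > h.py <<'E'
from rig import bot,hand,viewer
import cv2,numpy as np
from scipy.spatial.transform import Rotation as R
def ray(c,px,fish=False):
    K,V=c["K"],c["view"]; x=(px[0]-K[0,2])/K[0,0]; y=(px[1]-K[1,2])/K[1,1]
    if fish:
        r=np.hypot(x,y); s=np.sin(r)/max(r,1e-9); d=np.array([x*s,y*s,np.cos(r)])
    else: d=np.array([x,y,1.])
    d=d*[1,-1,-1]; Rm=V[:3,:3]; return -Rm.T@V[:3,3], Rm.T@d
def onplane(c,px,z,fish=False):
    o,d=ray(c,px,fish); return (o+d*(z-o[2])/d[2])[:2]
def proj(c,P,fish=False):
    p=(c["view"]@np.append(P,1))[:3]*[1,-1,-1]
    if fish:
        h=np.hypot(p[0],p[1]); t=np.arctan2(h,p[2]); u=p[:2]/max(h,1e-9)*t
    else: u=p[:2]/p[2]
    return u*[c["K"][0,0],c["K"][1,1]]+c["K"][:2,2]
def down(yaw): # tool z down, tool y axis at angle yaw (world) 
    y=np.array([np.cos(yaw),np.sin(yaw),0]); z=np.array([0,0,-1.]); x=np.cross(y,z)
    return R.from_matrix(np.c_[x,y,z]).as_rotvec()
def snap(n,fn):
    c=viewer.calibration(n); im=viewer.get_image(n); cv2.imwrite(f"pics/{fn}.png",im); np.savez(f"pics/{fn}.npz",**c); return c,im
E
python3 - <<'E'
from h import *
im=cv2.imread("pics/top0.png"); c=viewer.calibration("top")
g=im.min(2); m=(g>170).astype(np.uint8); m[:, :]=m
for ct in cv2.findContours(m,cv2.RETR_EXTERNAL,cv2.CHAIN_APPROX_NONE)[0]:
    a=cv2.contourArea(ct); x,y=ct.reshape(-1,2).mean(0)
    if 150<x<420 and 110<y<260 and a>40:
        b=cv2.boxPoints(cv2.minAreaRect(ct)); print(a,np.round([x,y]),[onplane(c,p,.03).round(3).tolist() for p in b])
for p in [(338,202),(383,199),(378,173)]: print(onplane(c,p,.012))
a=cv2.resize(im[190:250,215:285],None,fx=6,fy=6,interpolation=2); b=cv2.resize(im[135:225,310:420],None,fx=4,fy=4,interpolation=2)
h=np.zeros((360,860,3),np.uint8);h[:360,:420]=a;h[:360,420:]=b;cv2.imwrite("pics/crop.png",cv2.resize(h,(795,333)))
E
```

```text
1220.0 [175. 241.] [[0.468, 0.473], [0.468, 0.367], [0.363, 0.363], [0.363, 0.468]]
259.0 [249. 221.] [[0.472, 0.276], [0.498, 0.271], [0.475, 0.153], [0.449, 0.158]]
232.5 [237. 161.] [[0.63, 0.315], [0.647, 0.315], [0.647, 0.196], [0.63, 0.196]]
4347.0 [366. 185.] [[0.637, 0.049], [0.697, -0.193], [0.515, -0.232], [0.458, 0.007]]
368.0 [174. 153.] [[0.584, 0.484], [0.743, 0.413], [0.727, 0.381], [0.569, 0.452]]
347.5 [300. 123.] [[0.777, 0.111], [0.778, 0.052], [0.72, 0.051], [0.719, 0.11]]
67724.5 [321. 144.] [[1.107, 0.945], [1.132, -0.928], [-0.002, -0.828], [0.01, 0.849]]
[ 0.52612566 -0.02798298]
[ 0.53493527 -0.15520085]
[ 0.6093254  -0.14215783]
```

View pics/crop.png

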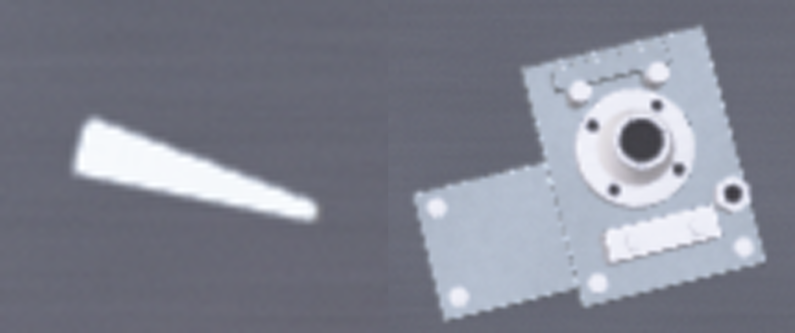

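The crop shows the wedge with its butt at left and tip at right. I need a closer look to tell which side is the straight face. I'll move above it with the wrist camera, then look at the fixture.

```bash
python3 - <<'E'
from h import *
bot.goto([.56,-.06,.25],down(np.radians(14))); print(bot.sense()["time"])
c,im=snap("wrist","wf"); print(np.round(c["K"],1).tolist(),np.round(c["view"],3).tolist(),bot.sense()["tcp_pos"])
bot.goto([.474,.214,.22],down(np.radians(-11))); print(bot.sense()["time"])
c,im=snap("wrist","ww"); print(np.round(c["view"],3).tolist(),bot.sense()["tcp_pos"])
E
```

```text
2.625
[[309.7, 0.0, 318.7], [0.0, 309.7, 202.3], [0.0, 0.0, 1.0]] [[0.97, 0.243, 0.001, -0.528], [-0.232, 0.924, -0.305, 0.229], [-0.075, 0.295, 0.952, -0.342], [0.0, 0.0, 0.0, 1.0]] [ 0.56004492 -0.05912232  0.2499827 ]
3.7833
[[0.982, -0.19, 0.001, -0.425], [0.181, 0.935, -0.305, -0.25], [0.057, 0.299, 0.952, -0.464], [0.0, 0.0, 0.0, 1.0]] [0.47465032 0.21336606 0.22022351]
```

View pics/ww.png

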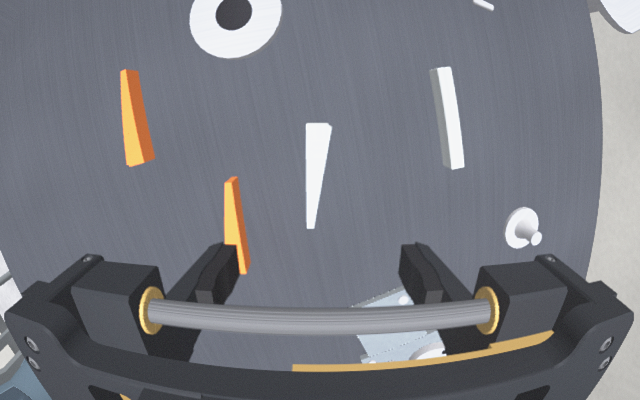

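View pics/wf.png

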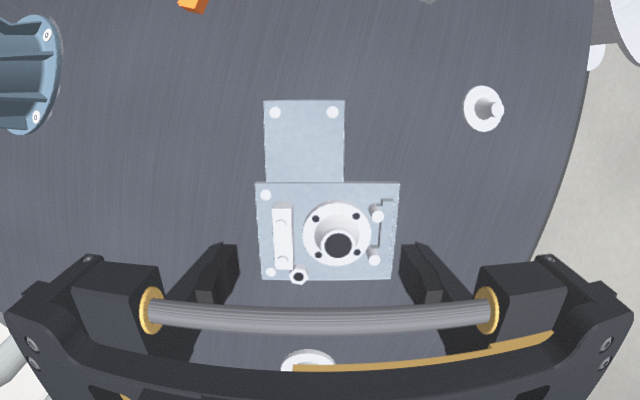

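ww: the wedge lies butt up at (318,125) and tip at (310,228). Its left edge looks straight, with the sloping edge on the right. wf: the runway is at (305,140), the abutment bar at (283,237), the flange at (337,235), and the pins at (376,237). Now I'll get the corners in metres.

```bash
python3 - <<'E'
from h import *
def poly(im,c,roi,thr,z,fish,eps):
    x0,y0,x1,y1=roi; m=np.zeros(im.shape[:2],np.uint8); m[y0:y1,x0:x1]=im[y0:y1,x0:x1].min(2)>thr
    ct=max(cv2.findContours(m,0,cv2.CHAIN_APPROX_NONE)[0],key=cv2.contourArea)
    p=cv2.approxPolyDP(ct,eps,True).reshape(-1,2); 
    return p,np.array([onplane(c,q,z,fish) for q in p])
im=cv2.imread("pics/ww.png");c=np.load("pics/ww.npz")
for thr in (170,225,240):
    for a,b in zip(*poly(im,c,(285,110,345,240),thr,.03,True,2.5)): print(thr,a,b.round(4))
print(im[180,300:330].min(1))
im=cv2.imread("pics/top0.png");ct=np.load("pics/ww.npz");c2=viewer.calibration("top")
for a,b in zip(*poly(im,c2,(220,200,280,240),160,.03,False,1.5)): print("top",a,b.round(4))
im=cv2.imread("pics/wf.png");
cv2.imwrite("pics/wfcrop.png",cv2.resize(im[90:290,240:410],None,fx=3.5,fy=3,interpolation=2))
E
```

```text
170 [327 123] [0.4943 0.2724]
170 [306 123] [0.4721 0.2767]
170 [307 228] [0.4489 0.1576]
170 [314 227] [0.4573 0.1573]
170 [331 131] [0.4969 0.263 ]
225 [326 123] [0.4932 0.2726]
225 [306 124] [0.4719 0.2756]
225 [307 227] [0.4492 0.1588]
225 [313 227] [0.4561 0.1575]
225 [330 133] [0.4954 0.2611]
240 [326 124] [0.493  0.2715]
240 [306 124] [0.4719 0.2756]
240 [307 227] [0.4492 0.1588]
240 [313 227] [0.4561 0.1575]
240 [330 131] [0.4958 0.2632]
[120 124 121 120 119 149 220 247 246 245 245 245 245 245 245 245 245 245
 245 245 246 242 192 125 118 121 121 120 119 118]
top [230 212] [0.4959 0.27  ]
top [229 221] [0.4712 0.2721]
top [271 228] [0.4521 0.1571]
top [269 225] [0.4603 0.1626]
top [232 211] [0.4987 0.2646]
```

View pics/wfcrop.png

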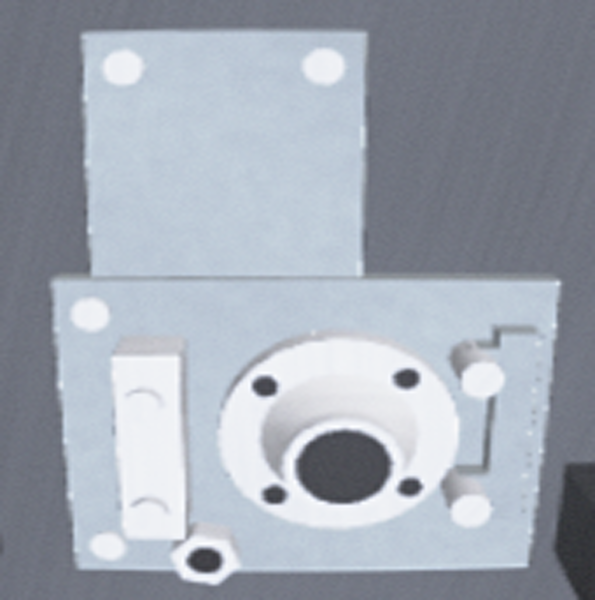

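The crop gives clear plate, runway and bar corners. Next I'll fit the fixture frame and pick up the wedge, since its pose is good to about 2 mm.

```bash
cat >> h.py <<'E'
def rigid(F,W):
    F,W=np.array(F,float),np.array(W); f,w=F-F.mean(0),W-W.mean(0)
    a=np.arctan2((f[:,0]*w[:,1]-f[:,1]*w[:,0]).sum(),(f*w).sum()); Rm=np.array([[np.cos(a),-np.sin(a)],[np.sin(a),np.cos(a)]])
    return a,W.mean(0)-Rm@F.mean(0),Rm
E
python3 - <<'E'
from h import *
c=np.load("pics/wf.npz")
P=[((83,32),(-170,-35),.012),((367,32),(-170,65),.012),((78,568),(80,-50),.012),((528,567),(80,140),.012),((52,280),(-65,-50),.012),((560,282),(-65,140),.012),
((113,355),(-40,-24),.042),((180,350),(-40,0),.042),((187,537),(45,0),.042),((124,540),(45,-24),.042)]
W=np.array([onplane(c,(240+u/3.5,90+v/3),z,True) for (u,v),_,z in P]); F=np.array([p[1] for p in P])/1e3
a,t,Rm=rigid(F,W); print(np.degrees(a),t,((W-t)@Rm*1e3-F*1e3).round(1).tolist())
a2,t2,_=rigid(F[6:],W[6:]);print("bar only",np.degrees(a2),t2)
np.savez("fx.npz",a=a,t=t,Rm=Rm)
# top view: bar and plate via colour
# pick
d=np.radians(-101); u=np.array([np.cos(d),np.sin(d)]); n=np.array([-u[1],u[0]])
g=np.array([.470,.2145])+u*-.012+n*.001; yaw=d+np.pi/2-np.radians(4.73)
bot.goto([*g,.10],down(yaw)); bot.servo_line([*g,.005],speed=.12)
hand.gripper_close(f_grip=25); s=bot.sense(); print(s["grip_width"],s["grasp_force"],s["time"])
bot.servo_line([*g,.12],speed=.15); s=bot.sense(); print(s["grip_width"],s["grasp_force"],s["time"],s["contact_force"])
E
```

```text
-76.07822545608155 [ 0.54736113 -0.14654544] [[0.2, -0.1], [0.9, -0.4], [0.2, 0.6], [0.1, -0.0], [0.8, 0.1], [0.9, -0.6], [-0.4, 0.4], [-2.6, -0.0], [-1.1, -0.0], [1.0, -0.1]]
bar only -75.85850250374666 [ 0.54724014 -0.14574906]
0.02086554821073611 24.911190864950186 6.3583
0.020194841637061815 24.914393991348334 7.275 [-0.28086209 -0.59643007 -1.93674923]
```

```bash
python3 - <<'E'
from h import *
f=np.load("fx.npz"); a,t,Rm=float(f["a"]),f["t"],f["Rm"]
to=lambda x,y:t+Rm@np.array([x,y])/1e3
yaw=a+np.pi/2-np.radians(4.73)
p=to(-92-12,12+1)
bot.goto([*p,.12],down(yaw)); print(bot.sense()["time"])
bot.servo_line([*p,.030],speed=.15)
print(bot.servo_line([*p,.014],speed=.03,until_force=4), bot.sense()["tcp_pos"])
hand.open_gripper(); bot.servo_line([*p,.09],speed=.2)
q=to(-40,13); bot.goto([*q,.20],down(a+np.pi/2)); print(bot.sense()["time"])
c,im=snap("wrist","wp"); print([proj(c,[*to(x,y),z],True).round().tolist() for x,y,z in[(-40,0,.042),(45,0,.042),(-170,-35,.012),(-170,65,.012)]])
cv2.imwrite("pics/wpc.png",cv2.resize(im[40:280,220:440],None,fx=2.5,fy=2.5,interpolation=2))
E
```

```text
8.3417
True [ 0.53526144 -0.04261374  0.01679838]
11.725
[[307.0, 187.0], [309.0, 261.0], [275.0, 62.0], [369.0, 62.0]]
```

View pics/wpc.png

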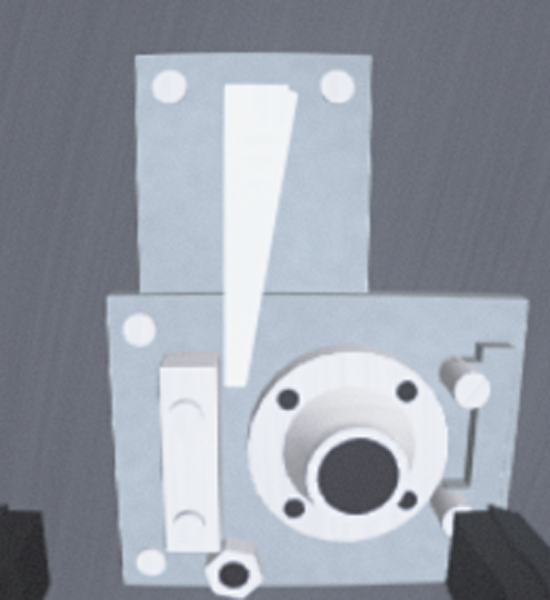

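The crop shows the wedge flat and parallel on the runway. Its straight face (224,85)–(225,386) is about 2 mm off the bar's inner edge (217,365), and the tip is just inside the slot. Next I'll push with closed fingers.

```bash
cat > tap.py <<'E'
from h import *
f=np.load("fx.npz"); a,t,Rm=float(f["a"]),f["t"],f["Rm"]
to=lambda x,y:t+Rm@np.array([x,y])/1e3
fr=lambda p:(p[:2]-t)@Rm*1e3
Z=.0165
def tap(N,speed,far=60,back=3,y=17):
    x0=fr(bot.sense()["tcp_pos"])[0]
    hit=bot.servo_line([*to(x0+far,y),Z],speed=speed,until_force=N)
    s=bot.sense(); x1=fr(s["tcp_pos"]); F=Rm.T@s["contact_force"][:2]
    bot.servo_line([*to(x1[0]-back,y),Z],speed=.03); s=bot.sense()
    print(hit,"x",x1.round(2),"F",F.round(1),"rest",(Rm.T@s["contact_force"][:2]).round(1),"t",round(s["time"],2)); return x1[0]
E
python3 - <<'E'
from tap import *
c=np.load("pics/wp.npz")
w=[fr(onplane(c,(220+u/2.5,40+v/2.5),.042,True)).round(1) for u,v in[(224,85),(298,95),(225,386),(245,385)]]; print(w)
hand.gripper_close(f_grip=40); print(bot.sense()["grip_width"])
bot.goto([*to(-185,17),.08],down(a+np.pi/2)); bot.servo_line([*to(-185,17),Z],speed=.15); print(bot.sense()["time"])
tap(6,.04,far=80)
E
```

```text
[array([-152.2,    2.8]), array([-148.3,   31.1]), array([-32. ,   2.5]), array([-32.4,  10.6])]
9.763753891519733e-05
14.425
True x [-110.46   16.49] F [-0.4 -0.1] rest [ 0.6 -1. ] t 16.34
```

```bash
python3 - <<'E'
from tap import *
tap(9,.015,far=30); tap(13,.015,far=20); tap(17,.015,far=20); 
c,im=snap("top","tp1")
E
```

```text
True x [-109.58   16.42] F [0.4 0.4] rest [0.3 0. ] t 17.31
False x [-94.37  16.43] F [-8.1 -0.4] rest [-0.5 -0. ] t 19.09
True x [-90.01  15.81] F [-0.4  0.2] rest [0.1 0.3] t 20.12
```

```bash
python3 - <<'E'
from tap import *
xs=[]
for i in range(6):
    xs.append(tap(18,.012,far=12))
    if i and abs(xs[-1]-xs[-2])<.15: break
s=bot.sense(); print(s["tcp_pos"])
E
```

```text
True x [-88.22  15.76] F [0.4 0.1] rest [-0.4  0.5] t 21.11
True x [-86.62  16.01] F [-0.5 -0.6] rest [-0.3 -0.3] t 22.04
True x [-86.69  16.65] F [-2.1  0.7] rest [0.6 0.3] t 22.89
[ 0.54221312 -0.05530732  0.01643124]
```

```bash
python3 - <<'E'
from tap import *
for i in range(7): tap(18.5 if i<3 else 20,.012,far=9,back=2)
E
```

```text
True x [-86.8   16.67] F [-1.3  1. ] rest [-0.4 -0.5] t 23.69
True x [-86.95  16.65] F [-1.3  0.7] rest [0.1 0.1] t 24.45
True x [-87.05  16.66] F [-1.3  1.5] rest [-0.3  0.1] t 25.22
True x [-87.19  16.65] F [-1.4  0.8] rest [0.1 1. ] t 26.0
True x [-87.3  16.7] F [-1.4  0.9] rest [1.2 0.3] t 26.78
True x [-87.45  16.66] F [-1.6  0.6] rest [-0.  -0.4] t 27.57
True x [-87.63  16.66] F [-1.7  1.5] rest [-0.  -0.2] t 28.36
```

```bash
python3 - <<'E'
from tap import *
p=bot.sense()["tcp_pos"]; q=to(fr(p)[0]-6,17)
bot.servo_line([*q,Z],speed=.1); bot.servo_line([*q,.07],speed=.25); bot.goto([*to(-20,13),.20],down(a+np.pi/2))
c,im=snap("wrist","wq"); print(bot.sense()["time"])
cv2.imwrite("pics/wqc.png",cv2.resize(im[40:280,220:440],None,fx=2.5,fy=2.5,interpolation=2))
E
```

```text
29.675
```

View pics/wqc.png

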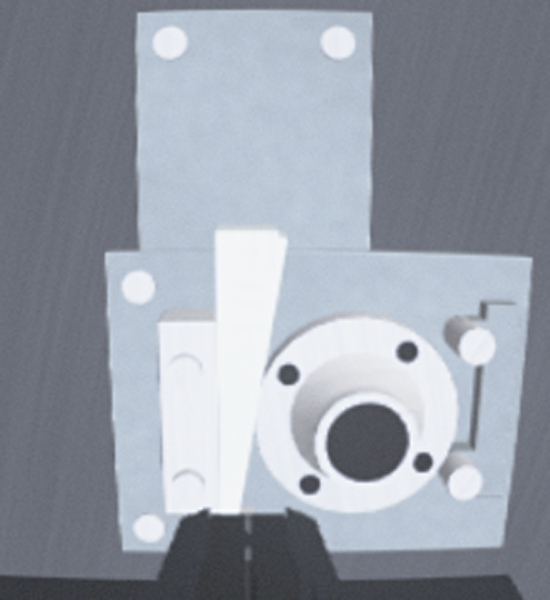

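The crop shows the wedge flush along the bar with its butt at (250,230), and the flange against it near the pins. I'll check tightness with quasi-static stepped pushes, reading the force at each step.

```bash
cat >> tap.py <<'E'
def press(x,top=19,step=.25,y=17,n=40):
    L=[]; 
    for i in range(n):
        x+=step; bot.servo_line([*to(x,y),Z],speed=.02,until_force=12); s=bot.sense()
        F=-(Rm.T@s["contact_force"][:2])[0]; L.append((round(x,2),round(fr(s["tcp_pos"])[0],2),round(F,1)))
        if F>top-1: break
    bot.servo_line([*to(x-3,y),Z],speed=.03)
    print(L[-12:],round(bot.sense()["time"],2)); return x
E
python3 - <<'E'
from tap import *
c=np.load("pics/wq.npz")
print([fr(onplane(c,(220+u/2.5,40+v/2.5),.042,True)).round(1) for u,v in[(216,230),(288,237),(217,500)]])
print([fr(onplane(c,(220+u/2.5,40+v/2.5),.028,True)).round(1) for u,v in[(257,415),(458,410)]])
q=to(-98,17); bot.goto([*q,.07],down(a+np.pi/2)); bot.servo_line([*q,Z],speed=.2)
bot.servo_line([*to(-89,17),Z],speed=.03,until_force=8); print(fr(bot.sense()["tcp_pos"]),bot.sense()["time"])
x=press(-89)
E
```

```text
[array([-76.2,  -0.8]), array([-73.5,  27.2]), array([37.8, -1.7])]
[array([ 4.1, 15.5]), array([  1.8, 104.1])]
[-88.5721942   17.29517549] 31.2
[(-84.5, np.float64(-85.8), np.float64(7.8)), (-84.25, np.float64(-85.8), np.float64(8.8)), (-84.0, np.float64(-85.8), np.float64(10.3)), (-83.75, np.float64(-85.74), np.float64(11.6)), (-83.5, np.float64(-85.77), np.float64(12.4)), (-83.25, np.float64(-85.74), np.float64(13.3)), (-83.0, np.float64(-85.74), np.float64(16.1)), (-82.75, np.float64(-85.75), np.float64(14.2)), (-82.5, np.float64(-85.72), np.float64(15.6)), (-82.25, np.float64(-85.75), np.float64(17.3)), (-82.0, np.float64(-85.71), np.float64(17.7)), (-81.75, np.float64(-85.7), np.float64(18.7))] 38.7
```

The wedge holds still from 8 to 18.7 N of measured force. One firmer confirming push, then I'll retreat and look.

```bash
python3 - <<'E'
from tap import *
bot.servo_line([*to(-83.8,17),Z],speed=.02,until_force=18)
x=press(-83.8,top=21.5,step=.5,n=9)
q=to(-100,17)
bot.servo_line([*q,Z],speed=.1); bot.servo_line([*q,.08],speed=.25); bot.goto([*to(-60,13),.22],down(a+np.pi/2))
c,im=snap("wrist","wr"); snap("top","tend"); print(bot.sense()["time"])
e=cv2.imread("pics/tend.png")
a1=cv2.resize(im[60:300,220:440],None,fx=1.8,fy=1.8); b=cv2.resize(e[100:310,150:420],None,fx=1.4,fy=1.4)
h=np.zeros((432,780,3),np.uint8); h[:,:396]=a1; h[:294,400:778]=b; cv2.imwrite("pics/fin.png",h)
E
```

```text
[(-83.3, np.float64(-85.74), np.float64(14.7)), (-82.8, np.float64(-85.72), np.float64(16.5)), (-82.3, np.float64(-85.7), np.float64(18.0)), (-81.8, np.float64(-85.62), np.float64(20.6))] 40.2
41.6333
```

View pics/fin.png

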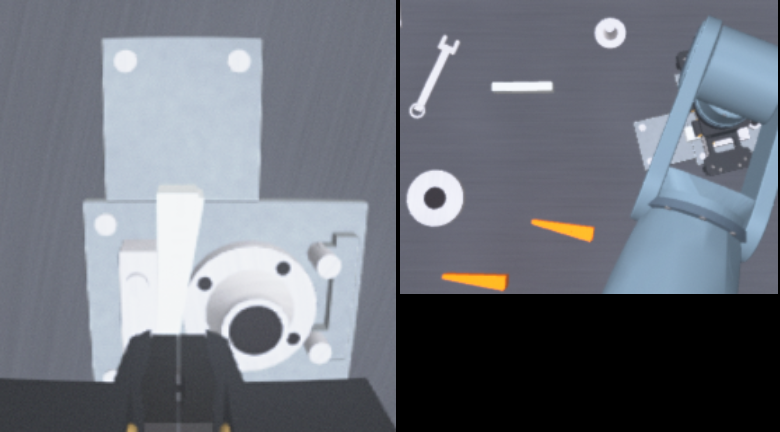

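The view shows the wedge jammed between bar and flange, and the table parts untouched. The nut is hidden, so I'll check it together with the wedge.

```bash
python3 - <<'E'
from tap import *
bot.goto([*to(75,30),.25],down(a+np.pi/2)); print(bot.sense()["time"])
c,im=snap("wrist","wn")
for n in("wf","wp","wn"):
    i=cv2.imread(f"pics/{n}.png"); k=np.load(f"pics/{n}.npz")
    m=np.zeros(i.shape[:2],np.uint8); u,v=proj(k,[*to(60,8),.026],True).astype(int)
    r=22; m[v-r:v+r,u-r:u+r]=i[v-r:v+r,u-r:u+r].max(2)<90
    for ct in cv2.findContours(m,0,2)[0]:
        A=cv2.contourArea(ct)
        if A>12: p=cv2.minEnclosingCircle(ct)[0]; print(n,A,fr(onplane(k,p,.026,True)).round(1))
u,v=proj(c,[*to(0,30),.02],True).astype(int); y0=max(v-110,0)
cv2.imwrite("pics/wnc.png",cv2.resize(im[y0:v+110,max(u-120,0):u+120],None,fx=2.5,fy=2.5))
E
```

```text
42.25
wf 36.0 [65.3  4.5]
wp 55.5 [64.8  4.5]
wn 58.0 [65.1  4.6]
```

View pics/wnc.png

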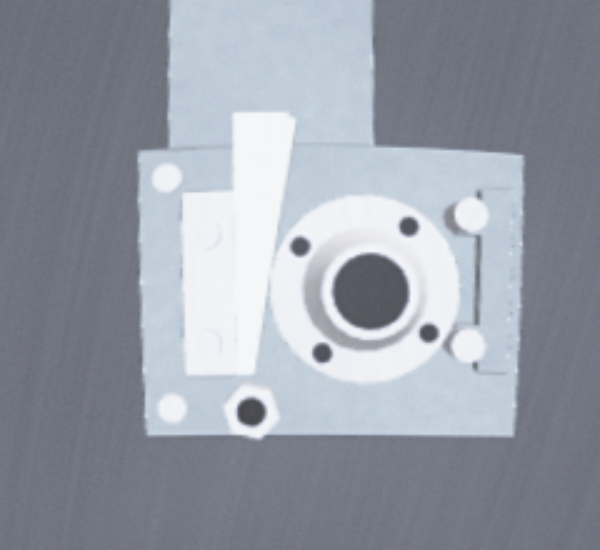

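The crop shows the nut at (251,411), unmoved and clear of the tip at (246,375). The wedge is flush with the bar, and the flange is flat against the pins and touching the wedge. I'm handing it in.

```bash
python3 -c "
from rig import bot
print(bot.sign_off())"
```

```text
the job is handed in; nothing more can be done
None
```

The wedge is jammed along the abutment bar: a final push to about 20.6 N (the highest reading logged) moved it about 0.1 mm, the flange sits flat against the stop pins, the nut and the other table parts seen in the last pictures are where they were, and the job is handed in with about 42 s on the clock.

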